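# Index the chasing turntable to the cross station

## Robot

A 6-joint arm with a two-finger parallel gripper is mounted at the origin on the work surface. World frame = base frame: x ahead of the robot, y to its left, z up, the work surface at z = 0. Lengths are in m, angles in rad, forces in N, time in s.
With the tool pointing down it reaches from about 0.25 to 0.85 m from the base axis. Payload 12.5 kg.
Tool frame: the origin (TCP) lies midway between the tips of the shut fingers; the grasp point (between the pads) lies 19 mm behind it; z points along the fingers, y is the line along which they close (so a half turn about z gives the same grasp; the last joint's range is limited). The gripper opens to 93 mm and grips with 3 to 60 N. Pads are 15 mm wide; open, the fingers measure 128 mm over their backs; the gripper's body (75 mm by 188 mm) begins 65 mm behind the grasp point.
Start: joints at [-0.085, 0.351, 1.652, -0, 1.139, -0.085], TCP at [0.55, 0, 0.219] pointing down, gripper open.
Joint ranges: [-2.75, 2.75], [-0.79, 2.1], [0.01, 2.65], [-1.57, 4.71], [0.07, 3.14], [-2.87, 2.87]. Speed limits (rad/s): [2.22, 2.22, 2.79, 3.14, 3.14, 3.14].

## Interface

Orientations are given as a unit quaternion [w, x, y, z].
In Python, from station import env gives the robot as it stands.
- The arm moves only by the shell command python3 -m jog 'ROWS' [FORCE]. ROWS is text: rows parted by semicolons, each of 7 numbers parted by spaces: the shift along the world's x, y, z in mm, then the turn, a rotation vector about the world's x, y, z in degrees, then the opening, from -1 (shut) to 1 (fully open). A call has 1 to 12 rows; each row is the pose to reach, as a shift and turn from the pose commanded when the call began; what a row does not reach only later rows make up. A row lasts 1/10 s, in which the tool goes at most 50 mm and 8.59 degrees, less where a joint would pass 70% of its speed; a pose out of reach is approached as far as the arm can. A call with a gripper value outside its range is refused whole. The fingers move at their own pace and stop on an object; FORCE is the grip in N (left out, the last holds). Time passes only in rows, so rows that repeat a pose let the fingers close. It gives the time, the measured TCP pose, the force, the opening and the grip force at its end, in the units of the state.
- env.sense(): the state, without advancing time (a new reading comes with each control period).
- env.capture(name): name is "scene" or "side" or "wrist"; returns a dict with "frame" (384x512x3 uint8, red, green, blue), "fx", "fy", "cx", "cy" (pixels), "R" (3x3) and "t" (3): a world point X has camera coordinates R X + t. Camera axes: x right, y down, z forward; pixel columns grow to the right and rows downward; lengths in m; the calibration is good to about 2 mm. A picture is of the moment at which its call begins. There is no depth.
- env.close_job(): hands the job in; it is judged then, once.
The state is a dict: "time_s": time; "joint_positions": joint angles; "qvel": joint speeds; "joint_efforts": joint torques, N m; "ee_pos": TCP position; "tcp_rot": TCP orientation; "wrist_force": force on the tool from outside, world axes, zero at the start; "wrist_torque": the same for the moment, N m; "finger_gap": opening from 0.0 (shut) to 1.0 (fully open); "finger_force": force on a finger pad.
Only numpy, scipy, OpenCV 4.12 (cv2) and the standard library are available. Lean on these libraries where they do the work, as an engineer would, in place of code of your own. Each camera call takes 0.05 s, during which the arm holds its last target. There are 200 camera calls.

## Task

The copper bowl on the indexing turntable is due for its cross pattern: with a fingertip, push the upright tab at the turntable's rim around until it points at the middle of the cross-shaped pattern plate, then back away and leave it there. Only push the tab, do not pinch it; leave the bowl untouched in its seat, and leave the tools and wares around it where they are.

Things in the scene. Friction and masses are not known exactly. Their poses are not given: they have to be found in the camera images.
- base: Fixed round dark steel base plate, 310 mm diameter, 12 mm thick. Origin: centre of its underside, on the turntable's axis. Its own -x (towards the robot, up to 0.6 rad off) is the tab's rest direction. Six copper pattern plates lie fixed on it, centres 125 mm from the axis, 54, 90 and 126 degrees either side of the rest direction; which shape lies where changes.
- dial (a joint): Angle of the turntable, a bright steel disc, 176 mm diameter, top 34 mm above the bench. 0 = tab at the base's -x; positive = counterclockwise from above; stops at -2.6 and 2.6, so a plate is reached only by the way round through the rest direction. Starts within 0.4 of 0. No spring, no clicks: steady friction (0.12 N m, about 1.5 N at the tab); stays where left.
- tab: Plain brass tab upright on the turntable's rim: 30 mm long radially, 14 mm thick along the turning direction, 45 mm high (top 79 mm above the bench), pointer nib at its outer foot. Origin: centre of its underside, 34 mm above the bench, 85 mm from the axis. Its +x points radially outward, z up. Clear above it and along the turning circle on both sides.
- tab_mark (a point): The point straight outward of the tab, 40 mm from the tab's origin along its +x, i.e. 125 mm from the axis on the circle of the plates' centres: where the tab points. 34 mm above the bench.
- cross: Cross-shaped (plus-shaped) flat copper plate, fixed on the base: two 44 x 14 mm bars crossing at the middle, 5 mm thick. Origin: centre of its underside, 12 mm above the bench. The other five plates, of the same copper, are a 40 mm disc, a 44 mm ring, a 36 mm square, a single 14 x 46 mm bar and a pair of 18 mm dots.
- bowl: Loose copper bowl, 88 mm across its rim, 60 mm foot, 45 mm high, standing in a low seat at the centre of the turntable (rim 79 mm above the bench). It turns along with the turntable. Origin: centre of its underside. To be left untouched.
- stamp: Loose small steel stamp standing upright on the base plate in the gap opposite the rest direction, 22 mm diameter, 52 mm high (top 64 mm above the bench). Bystander. Origin: centre of its underside.
- vase: Loose waisted copper vase, 80 mm diameter, 140 mm high, standing on the bench left of the turntable. Bystander. Origin: centre of its underside.
- hammer: Loose hammer lying on the bench right of the turntable. Bystander.
- mug: Loose brass cup, 72 mm diameter, 85 mm high, standing on the bench to the right, near the robot. Bystander.
- polish: Loose amber glass jar with a lid, 60 mm diameter, 110 mm high, standing on the bench to the far left. Bystander.
- leadblock: Loose dark metal block, 70 x 50 x 35 mm, lying on the bench to the far right. Bystander.
- brush: Loose brush lying on the bench to the left, near the robot. Bystander.

How it is judged:
On the way:
1. a finger pushes the tab (contact force between the fingers and tab above 0.3 N), for 0.05 s.
At the end, for the whole second after the job is handed in: The tab points at the cross-shaped plate: the point 125 mm from the axis straight out from the tab lies within 15 mm (about 7 degrees) of the middle of the cross plate, the turntable is at rest, and the bowl stands upright in its seat, within 8 mm of the axis (horizontal distance between tab_mark and cross below 0.015 m and velocity of joint dial between -0.05 and 0.05 rad/s and horizontal distance between bowl and base below 0.008 m and height (world z) of bowl below 0.04 m and angle between bowl's own z axis and vertical below 0.12 rad); the robot touches nothing.
It fails at once if the tab is pinched: held between the fingers instead of pushed (horizontal distance between the grasp point and tab below 0.008 m and height (world z) of the grasp point below 0.082 m and contact force between the fingers and tab above 0.3 N).
It fails at once if the bowl is touched by the robot, lifted, tipped or shoved from its seat (contact force between any of the arm, the fingers and bowl above 1.5 N or height (world z) of bowl above 0.044 m or angle between bowl's own z axis and vertical above 0.25 rad or horizontal distance between bowl and base above 0.012 m).
It fails at once if a bystander (stamp, vase, hammer, cup, jar, block, brush) is moved by more than 15 mm (distance of any of stamp, vase, hammer, mug, polish, leadblock, brush from where it was at the start of the episode above 0.015 m).
It also fails if it takes over 42 s, if anything falls off the work surface, if the arm or the gripper's body presses on something with over 40 N, if the wrist force passes 120 N, or if a joint passes its speed limit or range.

## Working session

There is one attempt and no reset: what is moved stays moved. The work goes in short steps, Python scripts to look and compute and a shell command to move; the robot and the scene stay as the last step left them, time stands still between calls to the robot, and variables do not carry over. Pictures are saved under pics/ and viewed, at most 10 in all, crops included, and the job is handed in when it is done.

```bash
mkdir -p pics; python3 - <<'E'
from station import env
import cv2,pickle
d={}
for n in("scene","side","wrist"):
    c=env.capture(n);d[n]=c
    cv2.imwrite(f"pics/{n}0.png",c["frame"][...,::-1])
    print(n,(-c["R"].T@c["t"]).round(3))
pickle.dump(d,open("c0.pkl","wb"))
E
cat > h.py <<'E'
import numpy as np
def ray(c,u,v,z):
    C=-c["R"].T@c["t"]; d=c["R"].T@np.array([(u-c["cx"])/c["fx"],(v-c["cy"])/c["fy"],1])
    return C+d*(z-C[2])/d[2]
def proj(c,X):
    p=c["R"]@np.array(X)+c["t"]; return np.array([c["fx"]*p[0]/p[2]+c["cx"],c["fy"]*p[1]/p[2]+c["cy"]])
E
```

```text
scene [ 1.341 -0.451  0.75 ]
side [0.377 0.857 0.897]
wrist [0.549 0.084 0.384]
```

View pics/scene0.png

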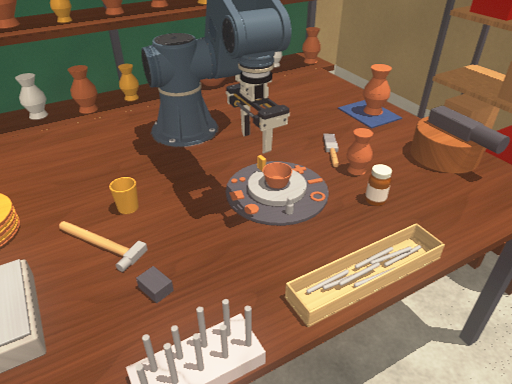

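View pics/wrist0.png

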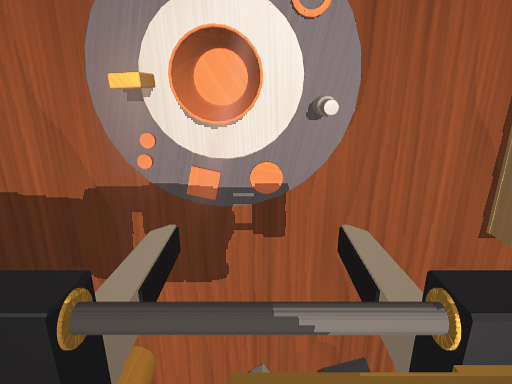

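Wrist view: bowl at (216,75), tab at (130,80), stamp at (327,106), dots (146,150), square (204,180), disc (266,178) on the -y side, and ring (311,3) on the +y side. The cross must be one of the two plates out of view on the +y side.

```bash
python3 - <<'E'
import pickle,cv2,numpy as np
from h import *
d=pickle.load(open("c0.pkl","rb"))
c=d["wrist"]
for n,u,v,z in [("ring",311,3,.017),("dotmid",146,155.5,.017),("sq",204,180,.017),("disc",266,178,.017),("bowlrim",216,75,.079),("tabtop",125,80,.079)]: print(n,ray(c,u,v,z).round(3))
ims=[]
for n in("scene","side"):
    p=proj(d[n],[.55,.15,.02]).astype(int);print(n,p)
    f=d[n]["frame"][max(0,p[1]-50):p[1]+50,max(0,p[0]-66):p[0]+67,::-1]
    ims.append(cv2.resize(f,(400,300),interpolation=cv2.INTER_CUBIC))
cv2.imwrite("pics/crop1.png",np.hstack(ims))
E
```

```text
ring [0.603 0.167 0.017]
dotmid [0.415 0.007 0.017]
sq [ 0.482 -0.024  0.017]
disc [ 0.558 -0.021  0.017]
bowlrim [0.51  0.095 0.079]
tabtop [0.426 0.09  0.079]
scene [298 186]
side [246 251]
```

View pics/crop1.png

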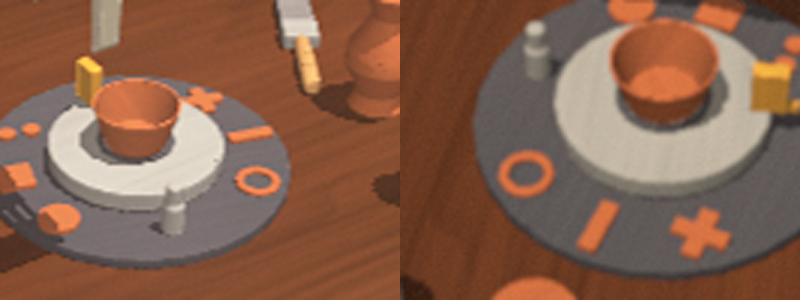

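Cross lies on the +y side nearest the rest direction (side crop (700,233), i.e. px ~(280,279)); then bar, then ring. The tab has to go clockwise.

```bash
cat > m.py <<'E'
import pickle,cv2,numpy as np
from h import *
from scipy.optimize import least_squares
d=pickle.load(open("c0.pkl","rb"))
c=d["wrist"]
P={54:ray(c,146,155.5,.017),90:ray(c,204,180,.017),126:ray(c,266,178,.017),-126:ray(c,311,3,.017),-54:ray(d["side"],279.8,278.7,.017)}
def m(p,k): a=np.pi+p[2]+np.radians(k); return p[:2]+.125*np.array([np.cos(a),np.sin(a)])
r=least_squares(lambda p:np.concatenate([m(p,k)-P[k][:2] for k in P]),[.51,.09,0])
A=r.x[:2]; print("axis,phi",r.x.round(4),"res mm",(r.fun*1000).round(1)); print("cross",m(r.x,-54).round(4),P[-54].round(4))
f=c["frame"]; hsv=cv2.cvtColor(f,cv2.COLOR_RGB2HSV)
k=cv2.inRange(hsv,(18,110,90),(32,255,255)); k[120:]=0
n,l,s,ce=cv2.connectedComponentsWithStats(k); i=1+s[1:,4].argmax(); print(s[i],ce[i])
t=ray(c,*ce[i],.079); v=t[:2]-A; print("tab",t.round(3),"rad",np.hypot(*v).round(3),"dial deg",np.degrees((np.arctan2(v[1],v[0])-np.pi-r.x[2]+np.pi)%(2*np.pi)-np.pi).round(1))
for n,q in(("vase",(.0,0)),):pass
E
python3 m.py
```

```text
axis,phi [ 0.5094  0.0924 -0.2339] res mm [-0.2  4.5 -1.7 -5.3 -0.3 -1.7  1.2  6.7  1.  -4.2]
cross [0.4614 0.2078] [0.4604 0.212  0.017 ]
[108  72  32  15 414] [124.10628019  79.39130435]
tab [0.425 0.091 0.079] rad 0.084 dial deg 14.5
```

```bash
sed -i 's/,-126:ray(c,311,3,.017)//' m.py; cat >> m.py <<'E'
print("scene vase base approx",ray(d["scene"],358,172,.0).round(3))
a0=np.degrees(np.arctan2(v[1],v[0]))%360
print("tab ang",a0,"cross ang",np.degrees(np.pi+r.x[2])-54)
E
python3 m.py
python3 -m jog '-30 10 0 0 0 8 -1;-60 20 0 0 0 16 -1;-90 30 0 0 0 24 -1;-129 58 0 0 0 32 -1;-129 58 0 0 0 40 -1;-129 58 0 0 0 48 -1;-129 58 0 0 0 56 -1;-129 58 0 0 0 64 -1;-129 58 0 0 0 72 -1;-129 58 0 0 0 80 -1;-129 58 0 0 0 88 -1;-129 58 0 0 0 91 -1'
python3 - <<'E'
from station import env
import cv2,pickle
d={n:env.capture(n) for n in("wrist","side")}
pickle.dump(d,open("c1.pkl","wb"))
cv2.imwrite("pics/w1.png",d["wrist"]["frame"][...,::-1])
s=env.sense();print(s["joint_positions"],s["finger_gap"])
E
```

```text
axis,phi [ 0.509   0.0945 -0.22  ] res mm [ 0.5  5.3 -0.4 -3.6  0.9  1.1 -1.  -2.8]
cross [0.4594 0.2092] [0.4604 0.212  0.017 ]
[108  72  32  15 414] [124.10628019  79.39130435]
tab [0.425 0.091 0.079] rad 0.084 dial deg 15.1
scene vase base approx [0.557 0.38  0.   ]
tab ang 182.50863529635603 cross ang 113.39280565421225
time_s: 1.35
ee_pos: [0.4208, 0.058, 0.2185]
tcp_rot: [-0.0, -0.011, 1.0, -0.0]
wrist_force: [-0.4, -0.1, 0.1]
finger_gap: 0.03
finger_force: 0.0
[ 2.73070500e-02  1.19757131e-01  1.95327609e+00 -2.27807727e-05
  1.06883248e+00 -1.56151633e+00] 0.00482491989857892
```

View pics/w1.png

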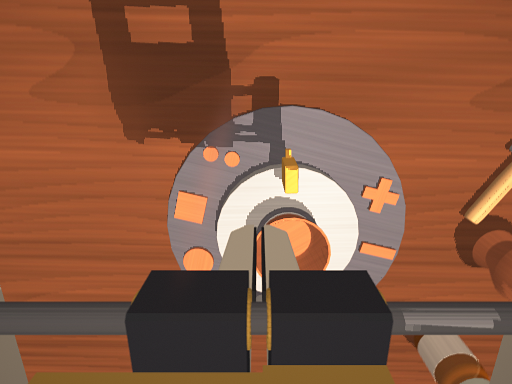

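Wrist view now (up = -x, right = +y): tab (290,175), cross (380,195), bar (378,250), dots (210,154)/(232,159), square (191,207), disc (198,261). Fingers are shut, closing line tangential.

```bash
cat > m2.py <<'E'
import pickle,cv2,numpy as np,sys
from h import *
from scipy.optimize import least_squares
c=pickle.load(open("c1.pkl","rb"))["wrist"]
hsv=cv2.cvtColor(c["frame"],cv2.COLOR_RGB2HSV)
def blob(lo,hi,u,v,w=26):
    k=cv2.inRange(hsv,lo,hi); n,l,s,ce=cv2.connectedComponentsWithStats(k)
    o=[i for i in range(1,n) if 40<s[i,4]<1500]; i=min(o,key=lambda i:np.hypot(*(ce[i]-[u,v]))); return ce[i],s[i,4]
P={}
for k,pts in {54:[(210,154),(232,159)],90:[(191,207)],126:[(198,261)],-54:[(380,195)],-90:[(378,250)]}.items():
    b=[blob((4,150,170),(14,255,255),*p) for p in pts]; print(k,[(x[0].round(1),x[1]) for x in b])
    P[k]=ray(c,*np.mean([x[0] for x in b],0),.017)
def m(p,k): a=np.pi+p[2]+np.radians(k); return p[:2]+.125*np.array([np.cos(a),np.sin(a)])
r=least_squares(lambda p:np.concatenate([m(p,k)-P[k][:2] for k in P]),[.51,.09,-.2])
A=r.x[:2]; print("axis,phi",r.x.round(4),"res mm",(r.fun*1000).round(1)); print("cross",m(r.x,-54).round(4),P[-54].round(4),"ang",np.degrees(np.pi+r.x[2])-54)
q,a=blob((18,110,90),(32,255,255),291,178); t=ray(c,*q,.075)
v=t[:2]-A; print("tab",q,a,t.round(3),np.hypot(*v).round(3),np.degrees(np.arctan2(v[1],v[0]))%360)
E
python3 m2.py
```

```text
54 [(array([210.3, 153.5]), np.int32(169)), (array([231.7, 158.5]), np.int32(171))]
90 [(array([190.1, 206.9]), np.int32(771))]
126 [(array([197.6, 259.6]), np.int32(547))]
-54 [(array([380.5, 194.8]), np.int32(643))]
-90 [(array([377.4, 250.5]), np.int32(339))]
axis,phi [ 0.5076  0.0941 -0.2276] res mm [-1.   0.  -0.7 -0.2  1.7 -0.3  0.1  0.3 -0.   0.2]
cross [0.4589 0.2092] [0.4588 0.2089 0.017 ] ang 112.95788593953239
tab [290.87138264 180.51446945] 311 [0.426 0.09  0.075] 0.082 182.58900831503507
```

```bash
python3 -m jog '0 0 -40 0 0 0 -1;0 0 -80 0 0 0 -1;0 0 -120 0 0 0 -1;0 0 -161 0 0 0 -1;0 0 -161 0 0 0 -1' 20
cat > path.py <<'E'
import numpy as np,sys
x0,y0,t0,w=map(float,sys.argv[1:5])
for t in map(float,sys.argv[5:]):
    a=np.radians(t);p=np.array([507.6,94.1])+85*np.array([np.cos(a),np.sin(a)])+w*np.array([-np.sin(a),np.cos(a)])
    print(t,(p-[x0,y0]).round(1),round(t-t0,1))
E
python3 path.py 421 58 182.5 24 $(seq 182.5 -5 125)
```

```text
time_s: 1.95
ee_pos: [0.4181, 0.0579, 0.0541]
tcp_rot: [-0.004, -0.008, 1.0, -0.0]
wrist_force: [-0.5, 0.3, 0.9]
finger_gap: 0.003
finger_force: 0.0
182.5 [2.7 8.4] 0.0
177.5 [ 0.6 15.8] -5.0
172.5 [-0.8 23.4] -10.0
167.5 [-1.6 31.1] -15.0
162.5 [-1.7 38.8] -20.0
157.5 [-1.1 46.5] -25.0
152.5 [ 0.1 54.1] -30.0
147.5 [ 2.  61.5] -35.0
142.5 [ 4.6 68.8] -40.0
137.5 [ 7.7 75.8] -45.0
132.5 [11.5 82.6] -50.0
127.5 [15.8 88.9] -55.0
```

```bash
python3 -m jog '3 8 0 0 0 0 -1;1 16 0 0 0 -5 -1;-1 23 0 0 0 -10 -1;-2 31 0 0 0 -15 -1;-2 39 0 0 0 -20 -1;-1 46 0 0 0 -25 -1;0 54 0 0 0 -30 -1;2 61 0 0 0 -35 -1;5 69 0 0 0 -40 -1;8 76 0 0 0 -45 -1;11 83 0 0 0 -50 -1;11 83 0 0 0 -50 -1'
python3 - <<'E'
from station import env
import cv2,pickle,numpy as np
d={n:env.capture(n) for n in("wrist","side","scene")}
pickle.dump(d,open("c2.pkl","wb"))
a=d["wrist"]["frame"][...,::-1]
b=cv2.resize(d["side"]["frame"][180:320,150:336,::-1],(510,384),interpolation=cv2.INTER_CUBIC)
cv2.imwrite("pics/w2.png",cv2.resize(np.hstack([a,b]),(800,300)))
E
```

```text
time_s: 3.15
ee_pos: [0.4337, 0.1423, 0.0601]
tcp_rot: [0.002, 0.415, 0.91, 0.001]
wrist_force: [-0.5, -0.1, 0.3]
finger_gap: 0.005
finger_force: 0.0
```

View pics/w2.png

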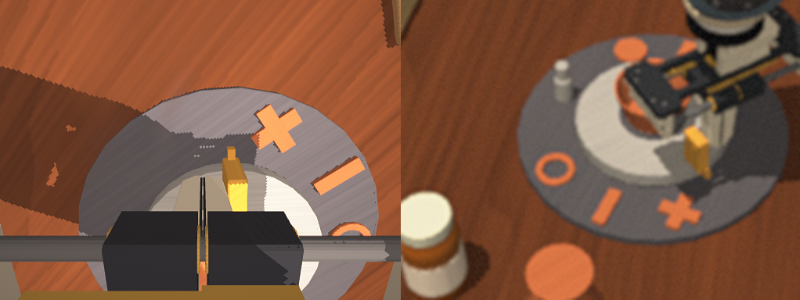

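Tab has followed the finger: in the wrist half nib at (231,150), tab top at (235,185), cross at (278,130); nothing else disturbed.

```bash
cat > tab.py <<'E'
import pickle,cv2,numpy as np,sys
from h import *
A=np.array([.5076,.0941])
D=pickle.load(open(sys.argv[1],"rb"))
for n,z in(("wrist",None),("side",.057)):
    if n not in D: continue
    c=D[n];k=cv2.inRange(cv2.cvtColor(c["frame"],cv2.COLOR_RGB2HSV),(18,110,90),(34,255,255))
    n_,l,s,ce=cv2.connectedComponentsWithStats(k);q=proj(c,[.45,.165,.06])
    o=[i for i in range(1,n_) if s[i,4]>30]; i=min(o,key=lambda i:np.hypot(*(ce[i]-q)))
    ys,xs=np.where(l==i)
    if n=="wrist": 
        j=ys<ys.min()+4; pt=ray(c,xs[j].mean(),ys[j].mean(),.037)
    else: pt=ray(c,*ce[i],z)
    v=pt[:2]-A;print(n,s[i],pt.round(3),np.hypot(*v).round(3),np.degrees(np.arctan2(v[1],v[0])).round(1))
E
python3 tab.py c2.pkl; python3 path.py 432 141 132.5 24 127.5 122.5 117.5 115 113
```

```text
wrist [291 234  26  36 809] [0.462 0.154 0.037] 0.075 127.1
side [283 240   9   8  40] [0.456 0.14  0.057] 0.069 138.8
127.5 [4.8 5.9] -5.0
122.5 [ 9.7 11.9] -10.0
117.5 [15.1 17.4] -15.0
115.0 [17.9 20. ] -17.5
113.0 [20.3 22. ] -19.5
```

```bash
python3 - <<'E'
import pickle,numpy as np
from h import *
c=pickle.load(open("c2.pkl","rb"));A=np.array([.5076,.0941])
# nib tip, collage(231,148)
for n,u,v,z in(("wrist",295,189,.038),("wrist",298,205,.038),("side",150+(697-400.8)*1.2775*186/510,180+132*1.28*140/384,.079)):
    p=ray(c[n],u,v,z)[:2]-A;print(n,np.hypot(*p).round(3),np.degrees(np.arctan2(p[1],p[0])).round(1))
E
```

```text
wrist 0.108 132.2
wrist 0.097 131.0
side 0.081 133.2
```

```bash
python3 -m jog '5 6 0 0 0 -5 -1;10 12 0 0 0 -10 -1;15 17 0 0 0 -15 -1;18 20 0 0 0 -17.5 -1;20 22 0 0 0 -19.5 -1;20 22 0 0 0 -19.5 -1;20 22 0 0 0 -19.5 -1'
python3 path.py 452 163 113 44 113; python3 path.py 452 163 113 60 113
```

```text
time_s: 4.0
ee_pos: [0.452, 0.1629, 0.058]
tcp_rot: [0.0, 0.562, 0.827, 0.0]
wrist_force: [-0.3, 0.7, 0.5]
finger_gap: 0.008
finger_force: 0.0
113.0 [-18.1  -7.8] 0.0
113.0 [-32.8 -14.1] 0.0
```

Back off along the tangent, then up and out of view, and check.

```bash
python3 -m jog '-10 -4 0 0 0 0 -1;-33 -14 0 0 0 0 -1;-33 -14 40 0 0 0 -1;-33 -14 80 0 0 0 -1;-33 -14 120 0 0 0 -1;-53 -34 160 0 0 0 -1;-73 -54 170 0 0 0 -1;-73 -54 170 0 0 0 -1'
python3 - <<'E'
from station import env
import cv2,pickle,numpy as np
d={n:env.capture(n) for n in("wrist","side","scene")}
pickle.dump(d,open("c3.pkl","wb"))
a=d["wrist"]["frame"][...,::-1]
b=cv2.resize(d["side"]["frame"][180:320,150:336,::-1],(510,384),interpolation=cv2.INTER_CUBIC)
cv2.imwrite("pics/w3.png",cv2.resize(np.hstack([a,b]),(800,300)))
E
python3 tab.py c3.pkl
```

```text
time_s: 4.8
ee_pos: [0.3773, 0.1077, 0.229]
tcp_rot: [0.001, 0.563, 0.827, 0.001]
wrist_force: [0.5, -0.4, -0.6]
finger_gap: 0.007
finger_force: 0.0
wrist [356 122   6   8  47] [0.465 0.191 0.037] 0.106 113.8
side [274 243   7   9  40] [0.476 0.155 0.057] 0.068 117.1
```

View pics/w3.png

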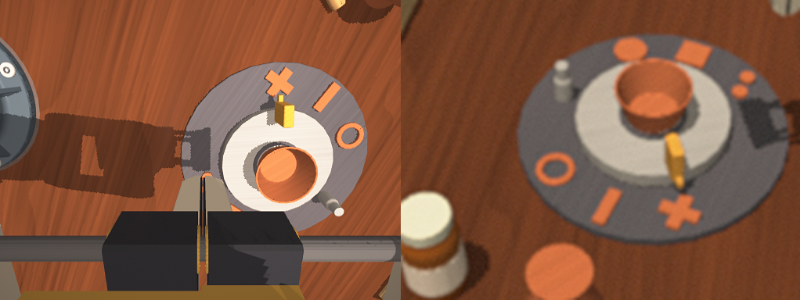

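The nib (280,98) points at the cross (279,82). The nib measures 113.8° against 113.0° for the cross, well inside the 7° limit. The bowl is in its seat and the arm is clear.

```bash
python3 -c "
from station import env
print(env.close_job())"
```

```text
the job is handed in; nothing more can be done
None
```

The tab was pushed round to the cross plate, within about 1° of its middle by the last camera check; the bowl is still in its seat, the arm is backed clear, and the job is handed in (no verdict was returned).

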